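# Make up two mould-making kits

### The arm

A 6-joint arm with a two-finger parallel gripper is mounted at the origin on the work surface. World frame = base frame: x ahead of the robot, y to its left, z up, the work surface at z = 0. Lengths are in m, angles in degrees, forces in N, time in s.
With the tool pointing down it reaches from about 0.4 to 0.825 m from the base axis. Payload 7 kg.
Tool frame: the origin (TCP) lies at the very end of the fingers, on their centre line; the grasp point (between the pads) lies 19 mm behind it; z points along the fingers, y is the line along which they close (so a half turn about z gives the same grasp; the last joint's range is limited). The gripper opens to 88 mm and grips with 3 to 60 N. Pads are 19 mm wide; open, the fingers measure 130 mm over their backs; the gripper's body (78 mm by 193 mm) begins 47 mm behind the grasp point.
Start: joints at [83.027, 20.546, 0.682, 0, -70.136, -16.507], TCP at [0.269, 0.619, 0.227] pointing down, gripper open.
Joint ranges: [-176.03, 176.03], [-82.01, 121.73], [-58.28, 71.71], [-173.87, 95.51], [-174.79, -0.11], [-173.66, 173.66]. Speed limits (degrees/s): [136.94, 136.94, 172.46, 180, 180, 180].

### API

Orientations are given as [roll, pitch, yaw] about the fixed x, y, z axes, in that order (R = Rz(yaw) Ry(pitch) Rx(roll)).
In Python, from plant import r gives the robot as it stands. The module is installed in compiled form; this text tells all that it offers.
- The arm moves only by the tool jog_arm, never from a script. Its arguments are lists of equal length, an entry for each row: "travel": the shift along the tool's x, y, z each as a share of 50 cm, from -1 to 1, a list of three; "dr": the turn, a rotation vector about the tool's x, y, z each as a share of 360 degrees, from -1 to 1, a list of three; "claw": the opening, from 0 (shut) to 1 (fully open). A call has exactly 10 rows; each row is the pose to reach, as a shift and turn from the pose commanded when the call began, along the tool's axes at that moment, turning the shorter way round; what a row does not reach only later rows make up. A row lasts 1/8 s, in which the tool goes at most 62.5 mm and 10.7 degrees, less where a joint would pass 70% of its speed; a pose out of reach is approached as far as the arm can. A call with a number of a shift or a turn outside -1 to 1 is refused whole. A call with a gripper value outside its range is refused whole. The fingers move at their own pace and stop on an object; "newtons" is the grip in N (left out, the last holds). Time passes only in rows, so rows that repeat a pose let the fingers close, or fill a call up. It gives the time, the measured TCP pose, the force, the opening and the grip force at its end, in the units of the state.
- r.get_state(): the state, without advancing time (a new reading comes with each control period).
- r.capture(name): name is "scene" or "top" or "wrist"; returns a dict with "pixels" (480x640x3 uint8, red, green, blue), "range_z" (480x640 float32, m along the optical axis (not along the pixel's ray), 0 where there is no reading), "fx", "fy", "cx", "cy" (pixels), "position" and "attitude" of the camera in the world; the wrist camera has in their place "hand_eye" (4x4, takes a point from camera to tool coordinates, whose origin is the TCP and whose axes are the flange's). Camera axes: x right, y up, looking along -z (the intrinsics and any distortion apply to the point x, -y, -z); pixel columns grow to the right and rows downward; lengths in m; the calibration is good to about 2 mm. The wrist camera is an equidistant fisheye: a pixel r from the principal point sees the ray r / f radians off the axis. A picture is of the moment at which its call begins: read the wrist's pose just before it.
- r.close_job(): hands the job in; it is judged then, once.
Trained networks look in the newest picture that a camera, given by its name, has taken for a name from the list of things; names that differ only in an ending like _2 or _b are one class to them, and where a whole thing is asked for, a point or a joint stands for the part that bears it (a point fixed in the world has none). Each returns a list of dicts, best first, with "conf" (0 to 1); they miss things now and then, are a little off and sometimes report something else, mostly with a low value. They report only what shows in the picture. A call takes as long as a camera call. They do not tell look-alikes from the thing itself.
- r.boxes_of(name, camera): "extent" ([left, top, right, bottom] in pixels, round what is visible of it).
- r.regions_of(name, camera): "pixels" (480x640 bool, what is visible of it) and "extent" ([left, top, right, bottom] in pixels, round what is visible of it).
- r.tip_of(name, camera): "at" ([column, row] in pixels: a listed point, or the origin of a listed thing).
The state is a dict: "time_s": time; "joints": joint angles; "qd": joint speeds; "joint_torque": joint torques, N m; "tcp_pos": TCP position; "eef_rot": TCP orientation; "contact_force": force on the tool from outside, world axes, zero at the start; "moment": the same for the moment, N m; "gripper_width": finger opening in m; "gripper_force": force on a finger pad.
Only numpy, scipy, OpenCV 4.12 (cv2) and the standard library are available. Lean on these libraries where they do the work, as an engineer would, in place of code of your own. Each camera call takes 0.05 s, during which the arm holds its last target. There are 200 camera calls.

### The job

Make up the two kits for the mould-making table. The two-bay tray gets the oval stone in its wider bay and the wooden scrubbing brush in its narrower bay; the three-bay tray gets the twin cartridge in its long bay, the square clay tablet in the larger of the two small bays and the little jar, upright, in the smallest bay. Everything must lie flat on the floor of its bay, the two fragile specimens (stone and tablet) must be set down, not dropped, and the dispenser gun, the tub and the long paintbrush stay where they are.

Things in the scene. Friction and masses are not known exactly. Their poses are not given: they have to be found in the camera images.
- tray_two: Shallow aluminium, grey-lined two-bay tray, fixed, 118 (x) by 153 (y) mm. Floor and walls 3 mm thick, rim 8 mm up. In its own frame: wider bay 112 (x) by 84 (y) mm inside, centre at x 0, y -31.5 mm. Narrower bay 112 by 60 mm, centre at x 0, y +43.5 mm. The origin is the centre of the underside; z is up.
- tray_three: Shallow aluminium, grey-lined three-bay tray, fixed, 152 (x) by 169 (y) mm. Floor and walls 3 mm thick, rim 8 mm up. In its own frame: long bay 146 (x) by 78 (y) mm inside, centre at x 0, y +42.5 mm. Larger small bay 83 by 82 mm, centre at x -31.5, y -40.5 mm. Smallest bay 60 by 82 mm, centre at x +43, y -40.5 mm. The origin is the centre of the underside; z is up.
- stone: Loose dark flat oval stone with upright sides, 84 mm long (its x), 56 mm wide (its y) and 25 mm high, about 0.16 kg; its long sides are straight and parallel over the middle 28 mm. The origin is the centre of the underside; z is up.
- tablet: Loose square tablet of grey-brown clay with upright sides, 56 by 56 mm and 25 mm high, about 0.14 kg. The origin is the centre of the underside; z is up.
- cartridge: Loose white twin cartridge lying flat: two barrels of 28 mm diameter side by side along its x, 52 mm wide over both (its y), 118 mm long in all, 28 mm high, about 0.13 kg; its widest line, where the fingers bear, is 14 mm above the underside. The short outlet points to its +x. The origin is the centre of the underside; z is up.
- scrub_brush: Loose wooden scrubbing brush, bristles down: a wooden block 88 mm long (its x), 36 mm wide (its y), from 16 to 34 mm above the underside, over a stiff bristle pad 80 by 30 mm; about 0.08 kg. The origin is the centre of the underside; z is up.
- jar: Loose small upright white jar with a grey cap, 40 mm in diameter, 50 mm high, about 0.08 kg. The origin is the centre of the underside; z is up.
- dispenser: White and black hand dispenser gun lying on the table beyond the work, about 360 by 190 mm, 36 mm high, 0.6 kg, loose; leave it alone. The origin lies under the edge of its white body away from the handles, at mid-length; its x points to the nozzle.
- tub: Round white lidded tub, 116 mm in diameter, 61 mm high, 0.5 kg, loose; leave it alone. The origin is the centre of the underside; z is up.
- paintbrush: Long thin paintbrush lying on the table to the left of the work, 224 mm along its x, 8 mm high, loose; leave it alone. Its origin is near the middle of its underside.
Mind the look-alikes: they are no part of the job. Of the things shaped like the scrub_brush, the wooden one is meant.

How it is judged:
By the outcome, as a careful person would: the job done as asked, in the order asked, and still so for the second after the job is handed in, with the robot touching nothing.
It also fails if it takes over 112 s, if anything falls off the work surface, if the arm or the gripper's body presses on something with over 40 N, if the wrist force passes 120 N, or if a joint passes its speed limit or range.

## Working session

There is one attempt and no reset: what is moved stays moved. The work goes in short steps, Python scripts to look and compute and a tool call to move; the robot and the scene stay as the last step left them, time stands still between calls to the robot, and variables do not carry over. Pictures are saved under pics/ and viewed, at most 14 in all, crops included, and the job is handed in when it is done.

Besides the shell and the picture viewer there is one more tool, called after "Call:" as name(argument=value, ...), one argument or row to a line, values as JSON. jog_arm: Moves the arm, as the interface text tells. Its arguments: {"type":"object","properties":{"travel":{"type":"array"},"dr":{"type":"array"},"claw":{"type":"array"},"newtons":{"type":"number"}},"required":["travel","dr","claw"]}

```bash
mkdir -p pics; ls; cat > h.py <<'E'
import numpy as np,cv2
from scipy.spatial.transform import Rotation as R
from plant import r
def cap(n,save=None):
    c=r.capture(n)
    if save: cv2.imwrite('pics/'+save+'.png',c['pixels'][:,:,::-1])
    return c
def cam_R(c):
    a=np.array(c['attitude'],float)
    return a if a.shape==(3,3) else (R.from_quat(a).as_matrix() if a.size==4 else R.from_euler('xyz',a,degrees=True).as_matrix())
def world(c):
    v,u=np.mgrid[0:480,0:640]; z=c['range_z']
    p=np.stack([(u-c['cx'])/c['fx']*z,-(v-c['cy'])/c['fy']*z,-z],-1)
    return p@cam_R(c).T+np.array(c['position'])
E
python3 - <<'E'
from h import *
s=r.get_state(); print({k:np.round(v,4) for k,v in s.items()})
for n in ('scene','top'):
    c=cap(n,n+'0'); print(n,{k:v for k,v in c.items() if k not in('pixels','range_z')})
    W=world(c); np.save(n+'W.npy',W); np.save(n+'P.npy',c['pixels'])
    for o in 'tray_two tray_three stone tablet cartridge scrub_brush jar dispenser tub paintbrush'.split():
        print(o,[(round(d['conf'],2),np.round(d['extent']).astype(int).tolist(), np.round(np.nanmedian(W[d['pixels']],0),3).tolist()) for d in r.regions_of(o,n)])
E
```

```text
pics
{'time_s': np.float64(0.0), 'joints': array([ 8.30288e+01,  2.05895e+01,  6.33200e-01, -2.02000e-02,
       -7.01353e+01, -1.65047e+01]), 'qd': array([ 0.0009, -0.0294,  0.0988, -0.0095, -0.0017, -0.0035]), 'joint_torque': array([-7.00000e-04, -5.82710e+01,  2.93055e+01,  6.99730e+00,
        7.00000e-03, -2.00000e-04]), 'tcp_pos': array([0.2687, 0.6187, 0.2256]), 'eef_rot': array([ 1.799067e+02, -7.800000e-03, -2.348280e+01]), 'contact_force': array([ 0.3115,  1.0065, -0.7798]), 'moment': array([ 0.016 , -0.0208, -0.0162]), 'gripper_force': np.float64(0.0), 'gripper_width': np.float64(0.0877)}
scene {'fx': 586.6796938822229, 'fy': 586.6796938822229, 'cx': 326.10661844711655, 'cy': 246.1700957233302, 'position': array([ 1.21841725, -0.4339201 ,  1.24318055]), 'attitude': array([36.828365  ,  0.25998618, 48.63303904])}
tray_two [(0.67, [274, 224, 342, 280], [0.5, 0.125, 0.004])]
tray_three [(0.93, [184, 262, 271, 337], [0.473, -0.116, 0.003]), (0.48, [374, 276, 422, 326], [0.775, 0.173, 0.06])]
stone [(0.81, [109, 332, 138, 370], [0.448, -0.379, 0.024])]
tablet [(0.58, [352, 180,
[... 1238 characters left out ...]
007])]
tablet [(0.67, [211, 260, 241, 291], [0.436, 0.382, 0.025])]
cartridge [(0.86, [350, 175, 393, 213], [0.662, 0.008, 0.026])]
scrub_brush [(0.89, [258, 291, 290, 323], [0.366, 0.251, 0.034]), (0.84, [208, 310, 225, 345], [0.312, 0.4, 0.034]), (0.83, [241, 188, 274, 221], [0.629, 0.307, 0.034]), (0.82, [148, 301, 184, 318], [0.353, 0.53, 0.034]), (0.59, [121, 214, 147, 250], [0.546, 0.629, 0.033])]
jar [(0.82, [471, 197, 490, 213], [0.634, -0.276, 0.047])]
dispenser [(0.7, [347, 97, 479, 159], [0.8, -0.13, 0.028]), (0.54, [241, 188, 274, 222], [0.629, 0.308, 0.034])]
tub [(0.55, [283, 129, 330, 176], [0.763, 0.182, 0.06])]
paintbrush [(0.64, [156, 202, 206, 274], [0.499, 0.533, 0.007])]
```

View pics/top0.png

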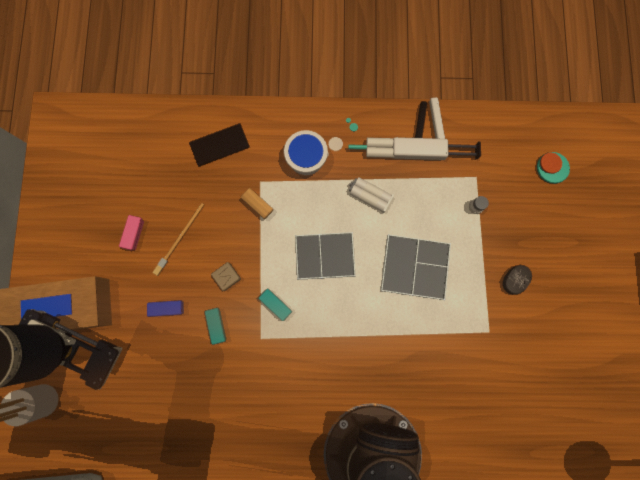

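```bash
python3 - <<'E'
import cv2,numpy as np
t=cv2.imread('pics/top0.png');s=cv2.imread('pics/scene0.png')
print(t.shape)
def cr(im,x,y,w=24):
    return cv2.resize(im[y-w:y+w,x-w:x+w],(150,150),interpolation=cv2.INTER_CUBIC)
T=[(274,307),(216,327),(257,204),(166,309),(134,232)]
S=[(313,196),(338,161),(393,242),(378,148),(453,165)]
cv2.imwrite('pics/br.png',np.vstack([np.hstack([cr(t,*p) for p in T]),np.hstack([cr(s,*p) for p in S]),
 np.hstack([cr(t,*p) for p in [(519,278),(226,275),(372,194),(480,205),(416,266)]])]))
E
```

```text
(480, 640, 3)
```

View pics/br.png

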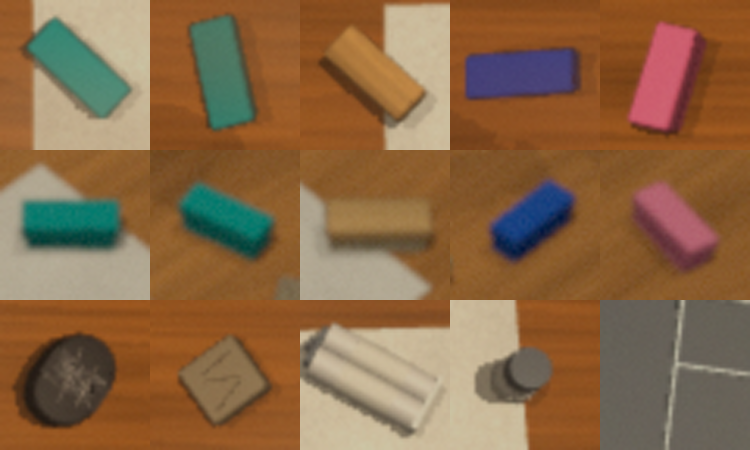

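Brush-like candidates in the top picture: teal (274,305), teal (216,326), tan wood (257,204), blue (166,309) and pink (131,232). Only (257,204) is wood-coloured, and the enlarged crop confirms it. The stone is at (518,279), the tablet at (226,276), the cartridge at (371,195) and the jar at (479,205). The trays are at (325,256) and (416,267).

```bash
cat >> h.py <<'E'
def rect(W,c,rad,zlo,zhi=.08):
    "minAreaRect (centre, long, short, yaw of the long side) of points near c above zlo"
    m=(np.hypot(W[...,0]-c[0],W[...,1]-c[1])<rad)&(W[...,2]>zlo)&(W[...,2]<zhi)
    p=W[m][:,:2]
    (x,y),(w,h),a=cv2.minAreaRect((p*1000).astype(np.float32))
    if w<h: w,h,a=h,w,a+90
    return np.round([x,y,w,h,(a+90)%180-90],1),m.sum()
E
python3 - <<'E'
from h import *
for n in('top','scene'):
    W=np.load(n+'W.npy')
    tb=np.hypot(W[...,0]-.44,W[...,1]-.2)<.04
    print(n,'table z',np.median(W[tb][:,2]))
    for o,c,rad,z in [('stone',(.44,-.376),.06,.018),('tablet',(.438,.381),.06,.018),('cart',(.665,.008),.09,.012),('brush',(.629,.307),.07,.025),('jar',(.636,-.277),.04,.042)]:
        print(o,*rect(W,c,rad,z))
    for o,c,rad in [('t2',(.498,.126),.11),('t3',(.471,-.115),.13)]:
        print(o,*rect(W,c,rad,.0025,.02))
E
```

```text
top table z 0.0016146509116929941
stone [ 440.8 -378.8   83.2   58.1  -42. ] 586
tablet [437.  383.2  56.7  56.1 -52.9] 472
cart [665.3   9.2 117.6  52.6  61. ] 800
brush [631.8 309.4  89.3  36.8  48.5] 454
jar [ 637.6 -281.4   35.8   35.2  -76. ] 161
t2 [498.2 127.7 216.6 216.5  20.3] 2422
t3 [ 471.2 -116.   256.9  254.2   -8.5] 3349
scene table z 0.001777729510774817
stone [ 441.9 -377.6   82.8   58.   -35.2] 702
tablet [440.8 383.2  61.2  56.  -52. ] 313
cart [668.3   8.8 117.7  55.2  61. ] 950
brush [634.6 308.3  88.9  41.6  51.6] 410
jar [ 638.7 -281.    36.1   34.9  -11.4] 225
t2 [498.9 125.1 216.3 214.   23. ] 1935
t3 [ 469.7 -115.3  256.8  256.    51.4] 3048
```

Call:
jog_arm(
  travel=[
    [0, 0, 0],
    [0, 0, 0],
    [0, 0, 0],
    [0, 0, 0],
    [0, 0, 0],
    [0, 0, 0],
    [0, 0, 0],
    [0, 0, 0],
    [0, 0, 0],
    [0, 0, 0],
  ],
  dr=[
    [0, 0, -0.03],
    [0, 0, -0.06],
    [0, 0, -0.06],
    [0, 0, -0.06],
    [0, 0, -0.06],
    [0, 0, -0.06],
    [0, 0, -0.06],
    [0, 0, -0.06],
    [0, 0, -0.06],
    [0, 0, -0.06],
  ],
  claw=[1, 1, 1, 1, 1, 1, 1, 1, 1, 1],
)

```text
time_s: 2.35
tcp_pos: [0.2689, 0.6191, 0.2265]
eef_rot: [180.0, -0.0, -1.9]
contact_force: [-0.8, -0.6, 0.4]
gripper_width: 0.0878
gripper_force: 0.0
```

```bash
python3 - <<'E'
from h import *
c=cap('top'); im=c['pixels'].astype(int)
g=((im.max(2)<125)&(im.max(2)-im.min(2)<28)).astype(np.uint8)
M=cam_R(c);P=np.array(c['position'])
def proj(u,v,z):
    d=np.array([(u-c['cx'])/c['fx'],-(v-c['cy'])/c['fy'],-1])@M.T
    return P+d*(z-P[2])/d[2]
n,l,st,ce=cv2.connectedComponentsWithStats(g)
for i in range(1,n):
    x,y,w,h,a=st[i]
    if 280<ce[i][0]<470 and 220<ce[i][1]<310 and a>200:
        b=cv2.boxPoints(cv2.minAreaRect(np.argwhere(l==i)[:,::-1].astype(np.float32)))
        w=np.array([proj(u,v,.003)[:2]*1000 for u,v in b])
        (cx,cy),(W,H),an=cv2.minAreaRect(w.astype(np.float32))
        print(np.round(ce[i]),a,np.round([cx,cy,W,H,an],1), np.round(proj(*ce[i],.003)*1000,1))
E
```

```text
[308. 256.] 931 [494.7 169.4 111.1  60.4   3.8] [494.3 169.6   3. ]
[337. 255.] 1299 [500.4  94.  111.4  84.4   4.1] [499.9  94.5   3. ]
[400. 264.] 1581 [477.1 -74.2  78.6 148.2  83.3] [476.4 -74.    3. ]
[433. 253.] 657 [ 509.6 -162.8   84.2   58.6   82.7] [ 509.2 -162.3    3. ]
[430. 280.] 946 [ 434.8 -153.2   81.7   87.    82.6] [ 434.9 -152.9    3. ]
```

Call:
jog_arm(
  travel=[
    [0.494, 0.98, 0],
    [0.494, 0.98, 0],
    [0.494, 0.98, 0],
    [0.494, 0.98, 0],
    [0.494, 0.98, 0],
    [0.494, 0.98, 0],
    [0.494, 0.98, 0],
    [0.494, 0.98, 0],
    [0.494, 0.98, 0],
    [0.494, 0.98, 0],
  ],
  dr=[
    [0, 0, 0],
    [0, 0, 0],
    [0, 0, 0],
    [0, 0, 0],
    [0, 0, 0],
    [0, 0, 0],
    [0, 0, 0],
    [0, 0, 0],
    [0, 0, 0],
    [0, 0, 0],
  ],
  claw=[1, 1, 1, 1, 1, 1, 1, 1, 1, 1],
)

```text
time_s: 3.65
tcp_pos: [0.5006, 0.1185, 0.2266]
eef_rot: [180.0, -0.0, -2.1]
contact_force: [-1.2, -0.0, -0.5]
gripper_width: 0.0873
gripper_force: 0.0
```

Call:
jog_arm(
  travel=[
    [-0.128, 0.966, 0],
    [-0.128, 0.966, 0],
    [-0.128, 0.966, 0],
    [-0.128, 0.966, 0],
    [-0.128, 0.966, 0],
    [-0.128, 0.966, 0],
    [-0.128, 0.966, 0],
    [-0.128, 0.966, 0],
    [-0.128, 0.966, 0],
    [-0.128, 0.966, 0],
  ],
  dr=[
    [0, 0, 0.1],
    [0, 0, 0.1],
    [0, 0, 0.1],
    [0, 0, 0.1],
    [0, 0, 0.1],
    [0, 0, 0.1],
    [0, 0, 0.1],
    [0, 0, 0.1],
    [0, 0, 0.1],
    [0, 0, 0.1],
  ],
  claw=[1, 1, 1, 1, 1, 1, 1, 1, 1, 1],
)

```text
time_s: 4.9
tcp_pos: [0.4201, -0.3589, 0.2264]
eef_rot: [-180.0, 0.0, -37.9]
contact_force: [0.4, 0.5, -0.2]
gripper_width: 0.0877
gripper_force: 0.0
```

```bash
cat >> h.py <<'E'
def wristW():
    s=r.get_state(); c=r.capture('wrist')
    v,u=np.mgrid[0:480,0:640]; z=c['range_z']
    a,b=(u-c['cx'])/c['fx'],(v-c['cy'])/c['fy']; th=np.hypot(a,b)
    k=np.where(th>1e-6,np.tan(np.minimum(th,1.4))/np.maximum(th,1e-6),1)
    p=np.stack([a*k*z,-b*k*z,-z],-1); H=np.array(c['hand_eye'])
    p=p@H[:3,:3].T+H[:3,3]
    W=p@R.from_euler('xyz',s['eef_rot'],degrees=True).as_matrix().T+s['tcp_pos']
    W[z==0]=np.nan
    return c,W,s
def go(x,y,z,yaw):
    "print shares of travel and dr from the present pose to x,y,z,yaw (m, deg)"
    s=r.get_state(); M=R.from_euler('xyz',s['eef_rot'],degrees=True)
    T=R.from_euler('xyz',[180,0,yaw],degrees=True)
    print('travel',np.round(M.inv().apply(np.array([x,y,z])-s['tcp_pos'])/.5,3),'dr',np.round((M.inv()*T).as_rotvec()/(2*np.pi),4),
      'at',np.round(s['tcp_pos'],4),np.round(s['eef_rot'],1),'j',np.round(s['joints']),'t',s['time_s'])
E
python3 - <<'E'
from h import *
c,W,s=wristW(); cv2.imwrite('pics/w1.png',c['pixels'][:,:,::-1])
print(c['hand_eye'],c['fx'],c['cx'],c['cy'])
print(rect(W,(.44,-.378),.06,.018))
m=(np.hypot(W[...,0]-.44,W[...,1]+.378)<.06)&(W[...,2]>.018)&(W[...,2]<.035)
p=W[m][:,:2]; print(p.mean(0),cv2.fitEllipse(cv2.convexHull((p*1000).astype(np.float32))))
go(.441,-.378,.008,-40)
E
```

```text
[[-1.29487591e-04  9.63382140e-01  2.68132125e-01  7.22279721e-02]
 [ 9.99999989e-01  1.03967340e-04  1.09376345e-04 -2.25357486e-04]
 [ 7.74942339e-05  2.68132136e-01 -9.63382142e-01 -1.57607740e-01]
 [ 0.00000000e+00  0.00000000e+00  0.00000000e+00  1.00000000e+00]] 371.64829954431775 322.88141822789675 236.96862009664542
(array([ 439.4, -380.1,   82. ,   56.5,  -37. ]), np.int64(4049))
[ 0.44034402 -0.38055854] ((439.2599792480469, -379.8912658691406), (60.8665885925293, 84.8610610961914), 51.15132522583008)
travel [0.057 0.005 0.437] dr [-0.     0.     0.006] at [ 0.4203 -0.3585  0.2265] [-180.     0.   -37.8] j [-20.   9. -15.  -0. -66.  72.] t 4.95
```

Call:
jog_arm(
  travel=[
    [0.03, 0.005, 0.1],
    [0.057, 0.01, 0.2],
    [0.057, 0.01, 0.3],
    [0.057, 0.01, 0.38],
    [0.057, 0.01, 0.42],
    [0.057, 0.01, 0.437],
    [0.057, 0.01, 0.437],
    [0.057, 0.01, 0.437],
    [0.057, 0.01, 0.437],
    [0.057, 0.01, 0.437],
  ],
  dr=[
    [0, 0, 0],
    [0, 0, 0],
    [0, 0, 0],
    [0, 0, 0],
    [0, 0, 0],
    [0, 0, 0],
    [0, 0, 0],
    [0, 0, 0],
    [0, 0, 0],
    [0, 0, 0],
  ],
  claw=[1, 1, 1, 1, 1, 1, 1, 0.4, 0.4, 0.4],
  newtons=20,
)

```text
time_s: 6.2
tcp_pos: [0.4396, -0.381, 0.0087]
eef_rot: [-180.0, -0.1, -37.9]
contact_force: [1.3, -0.0, 0.7]
gripper_width: 0.0631
gripper_force: 0.0
```

Call:
jog_arm(
  travel=[
    [0, 0, 0],
    [0, 0, 0],
    [0, 0, 0],
    [0, 0, 0],
    [0, 0, -0.05],
    [0, 0, -0.12],
    [0, 0, -0.2],
    [0, 0, -0.24],
    [0, 0, -0.24],
    [0, 0, -0.24],
  ],
  dr=[
    [0, 0, 0],
    [0, 0, 0],
    [0, 0, 0],
    [0, 0, 0],
    [0, 0, 0],
    [0, 0, 0],
    [0, 0, 0],
    [0, 0, 0],
    [0, 0, 0],
    [0, 0, 0],
  ],
  claw=[0.4, 0.4, 0.4, 0.4, 0.4, 0.4, 0.4, 0.4, 0.4, 0.4],
  newtons=20,
)

```text
time_s: 7.45
tcp_pos: [0.4386, -0.3804, 0.1267]
eef_rot: [180.0, 0.1, -37.9]
contact_force: [-0.2, -1.5, -1.8]
gripper_width: 0.0558
gripper_force: 20.0
```

```bash
python3 - <<'E'
from h import *
go(.5005,.091,.125,4.3)
E
```

```text
travel [-0.481 -0.82   0.004] dr [-1.000e-04  3.000e-04 -1.172e-01] at [ 0.4386 -0.3804  0.1267] [ 1.80e+02  1.00e-01 -3.79e+01] j [-22.  17. -19.  -0. -54.  74.] t 7.45
```

Call:
jog_arm(
  travel=[
    [-0.048, -0.082, 0],
    [-0.12, -0.2, 0],
    [-0.2, -0.33, 0],
    [-0.27, -0.46, 0],
    [-0.34, -0.58, 0],
    [-0.42, -0.7, 0],
    [-0.46, -0.79, 0],
    [-0.481, -0.82, 0],
    [-0.481, -0.82, 0],
    [-0.481, -0.82, 0],
  ],
  dr=[
    [0, 0, -0.015],
    [0, 0, -0.03],
    [0, 0, -0.05],
    [0, 0, -0.07],
    [0, 0, -0.09],
    [0, 0, -0.11],
    [0, 0, -0.117],
    [0, 0, -0.117],
    [0, 0, -0.117],
    [0, 0, -0.117],
  ],
  claw=[0.4, 0.4, 0.4, 0.4, 0.4, 0.4, 0.4, 0.4, 0.4, 0.4],
)

```text
time_s: 8.7
tcp_pos: [0.5002, 0.0902, 0.1267]
eef_rot: [179.9, 0.2, 4.3]
contact_force: [-0.3, -0.2, -2.2]
gripper_width: 0.0559
gripper_force: 20.0
```

```bash
python3 - <<'E'
from h import *
go(.5005,.091,.0115,4.3)
c,W,s=wristW(); cv2.imwrite('pics/w2.png',c['pixels'][:,:,::-1])
E
```

```text
travel [ 0.001 -0.002  0.23 ] dr [ 0.0002  0.0004 -0.0001] at [0.5002 0.0902 0.1267] [179.9   0.2   4.3] j [ 32.  10. -28.  -0. -52.  62.] t 8.7
```

View pics/w2.png

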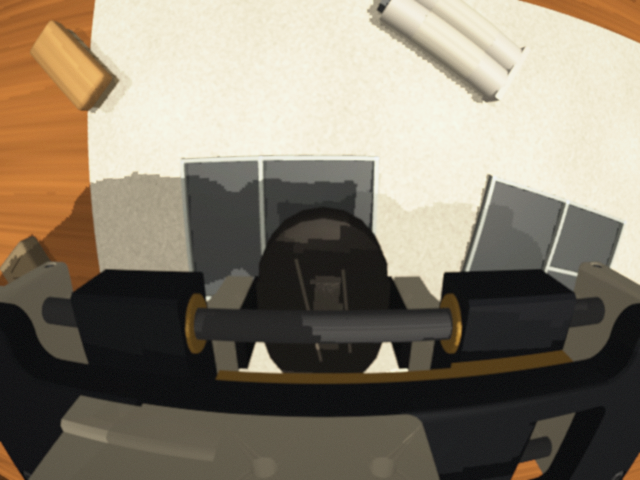

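Call:
jog_arm(
  travel=[
    [0, 0, 0.06],
    [0, 0, 0.12],
    [0, 0, 0.17],
    [0, 0, 0.2],
    [0, 0, 0.215],
    [0, 0, 0.222],
    [0, 0, 0.226],
    [0, 0, 0.229],
    [0, 0, 0.232],
    [0, 0, 0.232],
  ],
  dr=[
    [0, 0, 0],
    [0, 0, 0],
    [0, 0, 0],
    [0, 0, 0],
    [0, 0, 0],
    [0, 0, 0],
    [0, 0, 0],
    [0, 0, 0],
    [0, 0, 0],
    [0, 0, 0],
  ],
  claw=[0.4, 0.4, 0.4, 0.4, 0.4, 0.4, 0.4, 0.4, 0.4, 0.4],
)

```text
time_s: 10.0
tcp_pos: [0.5013, 0.0905, 0.0122]
eef_rot: [-180.0, -0.0, 4.2]
contact_force: [0.7, 0.1, -1.5]
gripper_width: 0.0559
gripper_force: 20.0
```

Call:
jog_arm(
  travel=[
    [0, 0, 0.001],
    [0, 0, 0.001],
    [0, 0, 0.002],
    [0, 0, 0.002],
    [0, 0, 0.002],
    [0, 0, 0.002],
    [0, 0, 0.002],
    [0, 0, 0.002],
    [0, 0, 0.002],
    [0, 0, 0.002],
  ],
  dr=[
    [0, 0, 0],
    [0, 0, 0],
    [0, 0, 0],
    [0, 0, 0],
    [0, 0, 0],
    [0, 0, 0],
    [0, 0, 0],
    [0, 0, 0],
    [0, 0, 0],
    [0, 0, 0],
  ],
  claw=[0.4, 0.4, 0.4, 0.4, 0.4, 0.4, 0.4, 0.4, 0.4, 0.4],
)

```text
time_s: 11.25
tcp_pos: [0.5013, 0.0905, 0.0114]
eef_rot: [-180.0, -0.0, 4.2]
contact_force: [-2.7, 0.2, 4.9]
gripper_width: 0.0556
gripper_force: 20.0
```

Call:
jog_arm(
  travel=[
    [0, 0, 0],
    [0, 0, 0],
    [0, 0, 0],
    [0, 0, -0.02],
    [0, 0, -0.06],
    [0, 0, -0.12],
    [0, 0, -0.2],
    [0, 0, -0.3],
    [0, 0, -0.38],
    [0, 0, -0.4],
  ],
  dr=[
    [0, 0, 0],
    [0, 0, 0],
    [0, 0, 0],
    [0, 0, 0],
    [0, 0, 0],
    [0, 0, 0],
    [0, 0, 0],
    [0, 0, 0],
    [0, 0, 0],
    [0, 0, 0],
  ],
  claw=[0.75, 0.75, 0.75, 0.75, 0.75, 0.75, 0.75, 0.75, 0.75, 0.75],
)

```text
time_s: 12.5
tcp_pos: [0.5025, 0.0909, 0.2148]
eef_rot: [-179.9, -0.3, 4.3]
contact_force: [-0.5, -0.1, 0.0]
gripper_width: 0.0655
gripper_force: 0.0
```

Call:
jog_arm(
  travel=[
    [0.05, -0.08, 0],
    [0.1, -0.15, 0],
    [0.15, -0.23, 0],
    [0.2, -0.31, 0],
    [0.256, -0.381, 0],
    [0.256, -0.381, 0],
    [0.256, -0.381, 0],
    [0.256, -0.381, 0],
    [0.256, -0.381, 0],
    [0.256, -0.381, 0],
  ],
  dr=[
    [0, 0, -0.025],
    [0, 0, -0.05],
    [0, 0, -0.075],
    [0, 0, -0.1],
    [0, 0, -0.124],
    [0, 0, -0.124],
    [0, 0, -0.124],
    [0, 0, -0.124],
    [0, 0, -0.124],
    [0, 0, -0.124],
  ],
  claw=[0.9, 0.9, 0.9, 0.9, 0.9, 0.9, 0.9, 0.9, 0.9, 0.9],
)

```text
time_s: 13.75
tcp_pos: [0.6148, 0.2895, 0.2116]
eef_rot: [180.0, -0.0, 48.8]
contact_force: [1.5, 0.2, -0.2]
gripper_width: 0.0789
gripper_force: 0.0
```

```bash
python3 - <<'E'
from h import *
c,W,s=wristW(); cv2.imwrite('pics/w3.png',c['pixels'][:,:,::-1])
q,n=rect(W,(.632,.309),.07,.025,.05); print(q,n)
print('stone',rect(W,(.5,.09),.06,.018,.04))
go(q[0]/1e3,q[1]/1e3,.012,q[4])
E
```

```text
[630.6 308.2  87.6  36.   48.1] 3599
stone (array([0., 0., 0., 0., 0.]), np.int64(0))
travel [ 0.049 -0.001  0.399] dr [ 0.     -0.0001  0.0021] at [0.6148 0.2896 0.2115] [180.   -0.   48.9] j [ 42.  21.   0.  -0. -69.  97.] t 13.8
```

View pics/w3.png

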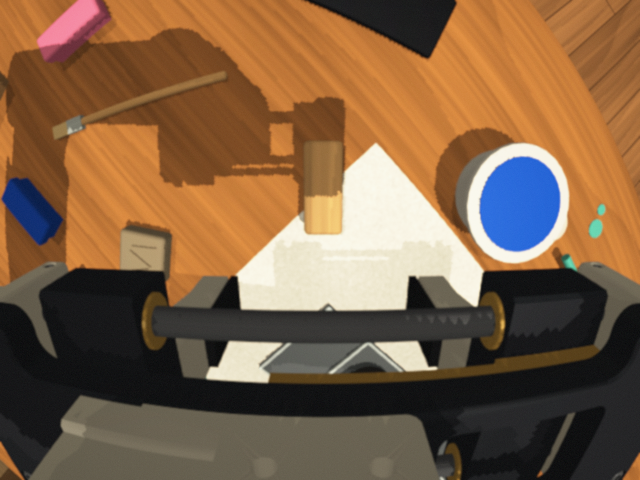

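Call:
jog_arm(
  travel=[
    [0.03, 0, 0.1],
    [0.049, 0, 0.2],
    [0.049, 0, 0.3],
    [0.049, 0, 0.36],
    [0.049, 0, 0.39],
    [0.049, 0, 0.399],
    [0.049, 0, 0.399],
    [0.049, 0, 0.399],
    [0.049, 0, 0.399],
    [0.049, 0, 0.399],
  ],
  dr=[
    [0, 0, 0.002],
    [0, 0, 0.002],
    [0, 0, 0.002],
    [0, 0, 0.002],
    [0, 0, 0.002],
    [0, 0, 0.002],
    [0, 0, 0.002],
    [0, 0, 0.002],
    [0, 0, 0.002],
    [0, 0, 0.002],
  ],
  claw=[0.9, 0.9, 0.9, 0.9, 0.9, 0.9, 0.2, 0.2, 0.2, 0.2],
  newtons=20,
)

```text
time_s: 15.05
tcp_pos: [0.6311, 0.3085, 0.0122]
eef_rot: [180.0, -0.0, 48.2]
contact_force: [-0.9, 0.4, 0.3]
gripper_width: 0.0444
gripper_force: 0.0
```

Call:
jog_arm(
  travel=[
    [0, 0, 0],
    [0, 0, 0],
    [0, 0, 0],
    [0, 0, 0],
    [0, 0, -0.05],
    [0, 0, -0.12],
    [0, 0, -0.2],
    [0, 0, -0.24],
    [0, 0, -0.24],
    [0, 0, -0.24],
  ],
  dr=[
    [0, 0, 0],
    [0, 0, 0],
    [0, 0, 0],
    [0, 0, 0],
    [0, 0, 0],
    [0, 0, 0],
    [0, 0, 0],
    [0, 0, 0],
    [0, 0, 0],
    [0, 0, 0],
  ],
  claw=[0.2, 0.2, 0.2, 0.2, 0.2, 0.2, 0.2, 0.2, 0.2, 0.2],
)

```text
time_s: 16.3
tcp_pos: [0.6303, 0.308, 0.1302]
eef_rot: [-180.0, 0.1, 48.1]
contact_force: [0.3, 0.6, -1.7]
gripper_width: 0.0358
gripper_force: 20.0
```

Call:
jog_arm(
  travel=[
    [-0.05, 0, 0],
    [-0.1, -0.01, 0],
    [-0.16, -0.01, 0],
    [-0.22, -0.02, 0],
    [-0.28, -0.021, 0],
    [-0.34, -0.021, 0],
    [-0.385, -0.021, 0],
    [-0.385, -0.021, 0],
    [-0.385, -0.021, 0],
    [-0.385, -0.021, 0],
  ],
  dr=[
    [0, 0, 0.015],
    [0, 0, 0.035],
    [0, 0, 0.055],
    [0, 0, 0.075],
    [0, 0, 0.095],
    [0, 0, 0.115],
    [0, 0, 0.122],
    [0, 0, 0.122],
    [0, 0, 0.122],
    [0, 0, 0.122],
  ],
  claw=[0.2, 0.2, 0.2, 0.2, 0.2, 0.2, 0.2, 0.2, 0.2, 0.2],
)

```text
time_s: 17.55
tcp_pos: [0.495, 0.1723, 0.1311]
eef_rot: [180.0, 0.0, 4.3]
contact_force: [-0.1, -0.1, -1.1]
gripper_width: 0.0356
gripper_force: 20.0
```

```bash
python3 - <<'E'
from h import *
go(.4943,.173,.015,4.3)
c=cap('top','top1'); W=world(c); print('stone',rect(W,(.5,.09),.055,.018,.04))
cv2.imwrite('pics/top1c.png',cv2.resize(c['pixels'][200:320,260:420,::-1],(640,480)))
E
```

```text
travel [-0.001 -0.002  0.232] dr [ 0.0001  0.0001 -0.0001] at [0.495  0.1723 0.1311] [180.    0.    4.3] j [ 41.  11. -26.   0. -53.  54.] t 17.55
stone (array([495. ,  99.6,  76.9,  50.5,  38.6]), np.int64(264))
```

View pics/top1c.png

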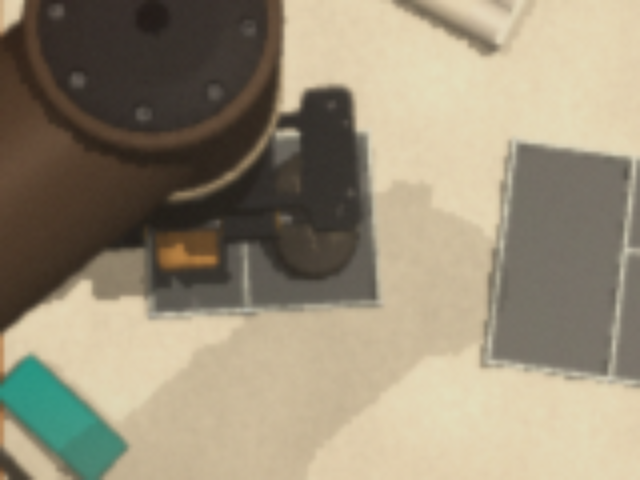

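Call:
jog_arm(
  travel=[
    [0, 0, 0.06],
    [0, 0, 0.12],
    [0, 0, 0.17],
    [0, 0, 0.2],
    [0, 0, 0.215],
    [0, 0, 0.222],
    [0, 0, 0.228],
    [0, 0, 0.233],
    [0, 0, 0.235],
    [0, 0, 0.235],
  ],
  dr=[
    [0, 0, 0],
    [0, 0, 0],
    [0, 0, 0],
    [0, 0, 0],
    [0, 0, 0],
    [0, 0, 0],
    [0, 0, 0],
    [0, 0, 0],
    [0, 0, 0],
    [0, 0, 0],
  ],
  claw=[0.2, 0.2, 0.2, 0.2, 0.2, 0.2, 0.2, 0.2, 0.2, 0.2],
)

```text
time_s: 18.85
tcp_pos: [0.4949, 0.1721, 0.0147]
eef_rot: [-180.0, -0.0, 4.3]
contact_force: [-1.5, 0.3, 4.9]
gripper_width: 0.0358
gripper_force: 20.0
```

Call:
jog_arm(
  travel=[
    [0, 0, 0],
    [0, 0, 0],
    [0, 0, 0],
    [0, 0, -0.02],
    [0, 0, -0.06],
    [0, 0, -0.12],
    [0, 0, -0.2],
    [0, 0, -0.3],
    [0, 0, -0.38],
    [0, 0, -0.4],
  ],
  dr=[
    [0, 0, 0],
    [0, 0, 0],
    [0, 0, 0],
    [0, 0, 0],
    [0, 0, 0],
    [0, 0, 0],
    [0, 0, 0],
    [0, 0, 0],
    [0, 0, 0],
    [0, 0, 0],
  ],
  claw=[0.53, 0.53, 0.53, 0.53, 0.53, 0.53, 0.53, 0.53, 0.53, 0.53],
)

```text
time_s: 20.1
tcp_pos: [0.4959, 0.1726, 0.2179]
eef_rot: [-179.8, -0.3, 4.3]
contact_force: [-0.6, 0.6, -1.4]
gripper_width: 0.0464
gripper_force: 0.0
```

Call:
jog_arm(
  travel=[
    [0.05, 0.06, 0],
    [0.1, 0.13, 0],
    [0.15, 0.2, 0],
    [0.2, 0.27, 0],
    [0.25, 0.33, 0],
    [0.292, 0.387, 0],
    [0.292, 0.387, 0],
    [0.292, 0.387, 0],
    [0.292, 0.387, 0],
    [0.292, 0.387, 0],
  ],
  dr=[
    [0, 0, -0.025],
    [0, 0, -0.05],
    [0, 0, -0.075],
    [0, 0, -0.1],
    [0, 0, -0.125],
    [0, 0, -0.15],
    [0, 0, -0.1575],
    [0, 0, -0.1575],
    [0, 0, -0.1575],
    [0, 0, -0.1575],
  ],
  claw=[1, 1, 1, 1, 1, 1, 1, 1, 1, 1],
)

```text
time_s: 21.35
tcp_pos: [0.6544, -0.0098, 0.2142]
eef_rot: [180.0, -0.0, 60.9]
contact_force: [0.5, 0.1, 0.1]
gripper_width: 0.0876
gripper_force: 0.0
```

```bash
python3 - <<'E'
from h import *
c,W,s=wristW(); cv2.imwrite('pics/w4.png',c['pixels'][:,:,::-1])
q,n=rect(W,(.666,.009),.09,.012,.05); print(q,n)
go(q[0]/1e3,q[1]/1e3,.008,q[4])
E
```

```text
[665.3   7.5 117.6  52.6  61.4] 6208
travel [0.041 0.002 0.413] dr [ 0.     -0.     -0.0013] at [ 0.6545 -0.0098  0.2143] [180.   -0.   60.9] j [ 16.  19.  -3.  -0. -68. 135.] t 21.4
```

View pics/w4.png

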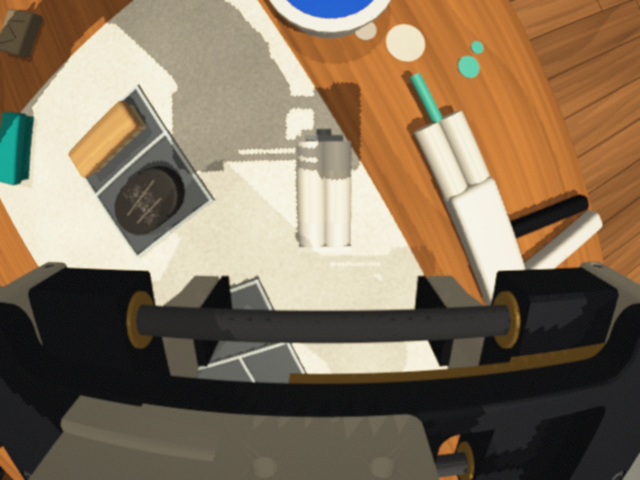

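Call:
jog_arm(
  travel=[
    [0.03, 0.002, 0.1],
    [0.041, 0.002, 0.2],
    [0.041, 0.002, 0.3],
    [0.041, 0.002, 0.37],
    [0.041, 0.002, 0.4],
    [0.041, 0.002, 0.413],
    [0.041, 0.002, 0.413],
    [0.041, 0.002, 0.413],
    [0.041, 0.002, 0.413],
    [0.041, 0.002, 0.413],
  ],
  dr=[
    [0, 0, -0.001],
    [0, 0, -0.001],
    [0, 0, -0.001],
    [0, 0, -0.001],
    [0, 0, -0.001],
    [0, 0, -0.001],
    [0, 0, -0.001],
    [0, 0, -0.001],
    [0, 0, -0.001],
    [0, 0, -0.001],
  ],
  claw=[1, 1, 1, 1, 1, 1, 1, 0.4, 0.4, 0.4],
  newtons=20,
)

```text
time_s: 22.65
tcp_pos: [0.6658, 0.0072, 0.0082]
eef_rot: [180.0, -0.0, 61.3]
contact_force: [0.4, -0.4, -0.0]
gripper_width: 0.0632
gripper_force: 0.0
```

Call:
jog_arm(
  travel=[
    [0, 0, 0],
    [0, 0, 0],
    [0, 0, 0],
    [0, 0, 0],
    [0, 0, -0.05],
    [0, 0, -0.12],
    [0, 0, -0.2],
    [0, 0, -0.24],
    [0, 0, -0.24],
    [0, 0, -0.24],
  ],
  dr=[
    [0, 0, 0],
    [0, 0, 0],
    [0, 0, 0],
    [0, 0, 0],
    [0, 0, 0],
    [0, 0, 0],
    [0, 0, 0],
    [0, 0, 0],
    [0, 0, 0],
    [0, 0, 0],
  ],
  claw=[0.4, 0.4, 0.4, 0.4, 0.4, 0.4, 0.4, 0.4, 0.4, 0.4],
)

```text
time_s: 23.9
tcp_pos: [0.6646, 0.0072, 0.1263]
eef_rot: [-179.9, 0.0, 61.3]
contact_force: [-0.7, 0.4, -1.6]
gripper_width: 0.0515
gripper_force: 20.0
```

Call:
jog_arm(
  travel=[
    [-0.04, -0.03, 0],
    [-0.08, -0.06, 0],
    [-0.13, -0.1, 0],
    [-0.18, -0.14, 0],
    [-0.22, -0.17, 0],
    [-0.27, -0.21, 0],
    [-0.32, -0.254, 0],
    [-0.32, -0.254, 0],
    [-0.32, -0.254, 0],
    [-0.32, -0.254, 0],
  ],
  dr=[
    [0, 0, 0.025],
    [0, 0, 0.05],
    [0, 0, 0.075],
    [0, 0, 0.1],
    [0, 0, 0.125],
    [0, 0, 0.15],
    [0, 0, 0.175],
    [0, 0, 0.19],
    [0, 0, 0.19],
    [0, 0, 0.19],
  ],
  claw=[0.4, 0.4, 0.4, 0.4, 0.4, 0.4, 0.4, 0.4, 0.4, 0.4],
)

```text
time_s: 25.15
tcp_pos: [0.4772, -0.0721, 0.1269]
eef_rot: [180.0, 0.1, -7.0]
contact_force: [0.8, 0.1, -0.7]
gripper_width: 0.0512
gripper_force: 20.0
```

```bash
python3 - <<'E'
from h import *
go(.4773,-.072,.011,-7)
c=cap('top'); W=world(c)
print('stone',rect(W,(.5,.09),.05,.018,.04),'brush',rect(W,(.494,.172),.05,.027,.05))
c,W,s=wristW(); cv2.imwrite('pics/w5.png',c['pixels'][:,:,::-1])
E
```

```text
travel [ 0.001 -0.     0.232] dr [0.0001 0.0002 0.0001] at [ 0.4772 -0.0721  0.1269] [ 1.8e+02  1.0e-01 -7.0e+00] j [ 15.   8. -31.  -0. -51.  68.] t 25.15
stone (array([0., 0., 0., 0., 0.]), np.int64(0)) brush (array([0., 0., 0., 0., 0.]), np.int64(0))
```

View pics/w5.png

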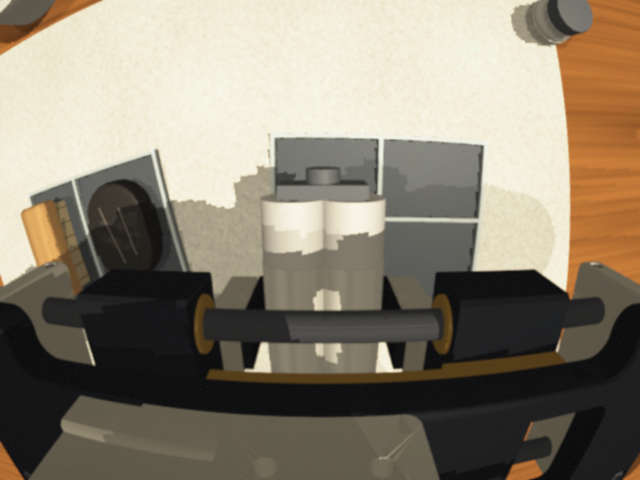

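Call:
jog_arm(
  travel=[
    [0, 0, 0.06],
    [0, 0, 0.12],
    [0, 0, 0.17],
    [0, 0, 0.2],
    [0, 0, 0.215],
    [0, 0, 0.222],
    [0, 0, 0.228],
    [0, 0, 0.232],
    [0, 0, 0.235],
    [0, 0, 0.235],
  ],
  dr=[
    [0, 0, 0],
    [0, 0, 0],
    [0, 0, 0],
    [0, 0, 0],
    [0, 0, 0],
    [0, 0, 0],
    [0, 0, 0],
    [0, 0, 0],
    [0, 0, 0],
    [0, 0, 0],
  ],
  claw=[0.4, 0.4, 0.4, 0.4, 0.4, 0.4, 0.4, 0.4, 0.4, 0.4],
)

```text
time_s: 26.5
tcp_pos: [0.4775, -0.0721, 0.0107]
eef_rot: [-180.0, -0.0, -7.1]
contact_force: [-1.8, 0.2, 4.8]
gripper_width: 0.0514
gripper_force: 20.0
```

Call:
jog_arm(
  travel=[
    [0, 0, 0],
    [0, 0, 0],
    [0, 0, 0],
    [0, 0, -0.02],
    [0, 0, -0.06],
    [0, 0, -0.12],
    [0, 0, -0.2],
    [0, 0, -0.3],
    [0, 0, -0.38],
    [0, 0, -0.4],
  ],
  dr=[
    [0, 0, 0],
    [0, 0, 0],
    [0, 0, 0],
    [0, 0, 0],
    [0, 0, 0],
    [0, 0, 0],
    [0, 0, 0],
    [0, 0, 0],
    [0, 0, 0],
    [0, 0, 0],
  ],
  claw=[0.7, 0.7, 0.7, 0.7, 0.7, 0.7, 0.7, 0.7, 0.7, 0.7],
)

```text
time_s: 27.75
tcp_pos: [0.4785, -0.0721, 0.2137]
eef_rot: [-179.9, -0.3, -7.1]
contact_force: [0.1, -0.3, -0.4]
gripper_width: 0.0616
gripper_force: 0.0
```

Call:
jog_arm(
  travel=[
    [-0.03, -0.1, 0],
    [-0.05, -0.2, 0],
    [-0.08, -0.32, 0],
    [-0.11, -0.44, 0],
    [-0.14, -0.56, 0],
    [-0.17, -0.68, 0],
    [-0.2, -0.8, 0],
    [-0.221, -0.903, 0],
    [-0.221, -0.903, 0],
    [-0.221, -0.903, 0],
  ],
  dr=[
    [0, 0, 0.02],
    [0, 0, 0.04],
    [0, 0, 0.06],
    [0, 0, 0.08],
    [0, 0, 0.1],
    [0, 0, 0.126],
    [0, 0, 0.126],
    [0, 0, 0.126],
    [0, 0, 0.126],
    [0, 0, 0.126],
  ],
  claw=[1, 1, 1, 1, 1, 1, 1, 1, 1, 1],
)

```text
time_s: 29.0
tcp_pos: [0.4229, 0.389, 0.2093]
eef_rot: [179.9, -0.0, -52.4]
contact_force: [-0.3, -0.6, -0.0]
gripper_width: 0.0875
gripper_force: 0.0
```

```bash
python3 - <<'E'
from h import *
c,W,s=wristW(); cv2.imwrite('pics/w6.png',c['pixels'][:,:,::-1])
q,n=rect(W,(.438,.382),.055,.018,.035); print(q,n)
y=min([q[4]+k for k in(-180,-90,0,90)],key=lambda a:abs(a+52.5))
go(q[0]/1e3,q[1]/1e3,.008,y)
c=cap('top','top2'); W=world(c)
print('stone',rect(W,(.5,.09),.05,.018,.04),'brush',rect(W,(.494,.172),.05,.027,.05),'cart',rect(W,(.4773,-.072),.075,.017,.05))
cv2.imwrite('pics/top2c.png',cv2.resize(c['pixels'][190:340,260:460,::-1],(800,600)))
E
```

```text
[437.2 382.1  56.5  55.3  38. ] 3374
travel [ 0.027 -0.015  0.403] dr [ 0.0002 -0.0001 -0.0013] at [0.4231 0.3886 0.2097] [179.9  -0.  -52.5] j [ 62.  12. -14.  -0. -65. -25.] t 29.05
stone (array([500.6,  90.5,  81.5,  55.2,   0.9]), np.int64(581)) brush (array([495.1, 172.9,  88.8,  35.8,   4.8]), np.int64(467)) cart (array([478.2, -70.6, 117.3,  52.6,  -7.2]), np.int64(853))
```

View pics/top2c.png

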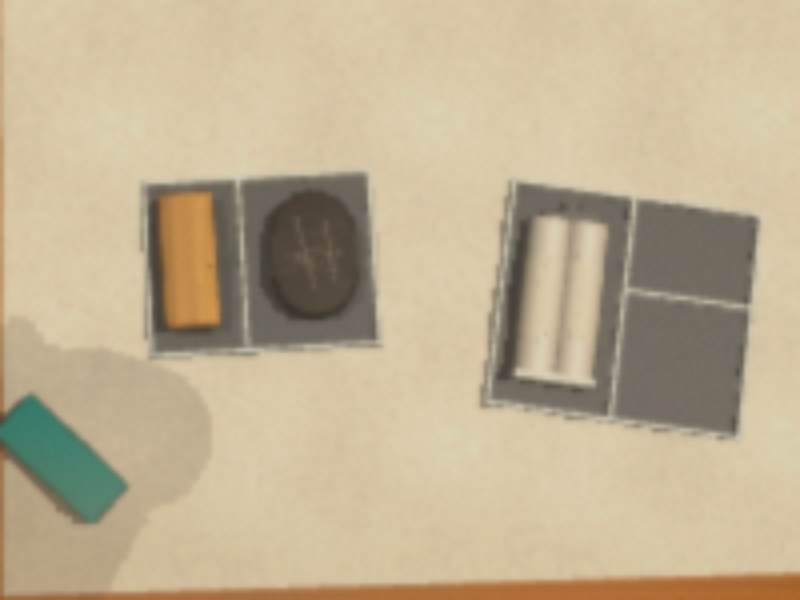

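View pics/w6.png

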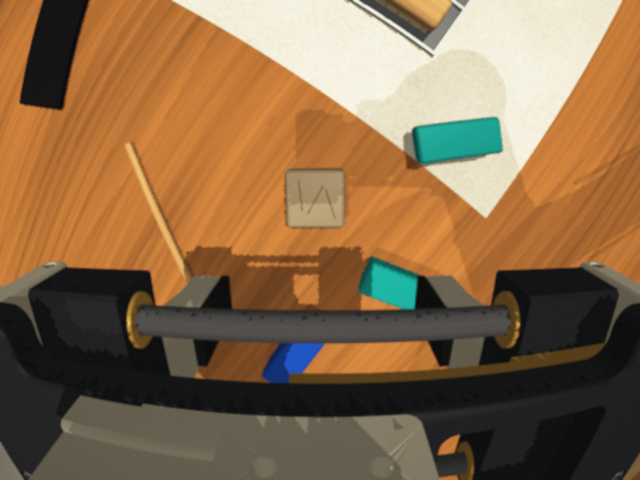

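Call:
jog_arm(
  travel=[
    [0.02, -0.01, 0.1],
    [0.027, -0.015, 0.2],
    [0.027, -0.015, 0.3],
    [0.027, -0.015, 0.36],
    [0.027, -0.015, 0.39],
    [0.027, -0.015, 0.403],
    [0.027, -0.015, 0.403],
    [0.027, -0.015, 0.403],
    [0.027, -0.015, 0.403],
    [0.027, -0.015, 0.403],
  ],
  dr=[
    [0, 0, -0.001],
    [0, 0, -0.001],
    [0, 0, -0.001],
    [0, 0, -0.001],
    [0, 0, -0.001],
    [0, 0, -0.001],
    [0, 0, -0.001],
    [0, 0, -0.001],
    [0, 0, -0.001],
    [0, 0, -0.001],
  ],
  claw=[1, 1, 1, 1, 1, 1, 1, 0.4, 0.4, 0.4],
  newtons=20,
)

```text
time_s: 30.35
tcp_pos: [0.4377, 0.3837, 0.0091]
eef_rot: [-180.0, 0.0, -52.1]
contact_force: [-0.0, -0.2, -0.4]
gripper_width: 0.063
gripper_force: 0.0
```

Call:
jog_arm(
  travel=[
    [0, 0, 0],
    [0, 0, 0],
    [0, 0, 0],
    [0, 0, 0],
    [0, 0, -0.05],
    [0, 0, -0.12],
    [0, 0, -0.2],
    [0, 0, -0.24],
    [0, 0, -0.24],
    [0, 0, -0.24],
  ],
  dr=[
    [0, 0, 0],
    [0, 0, 0],
    [0, 0, 0],
    [0, 0, 0],
    [0, 0, 0],
    [0, 0, 0],
    [0, 0, 0],
    [0, 0, 0],
    [0, 0, 0],
    [0, 0, 0],
  ],
  claw=[0.4, 0.4, 0.4, 0.4, 0.4, 0.4, 0.4, 0.4, 0.4, 0.4],
)

```text
time_s: 31.6
tcp_pos: [0.437, 0.3828, 0.1272]
eef_rot: [179.9, -0.0, -52.1]
contact_force: [-0.0, -0.3, -1.2]
gripper_width: 0.056
gripper_force: 20.0
```

Call:
jog_arm(
  travel=[
    [0.05, 0.04, 0],
    [0.13, 0.1, 0],
    [0.22, 0.17, 0],
    [0.32, 0.25, 0],
    [0.42, 0.33, 0],
    [0.52, 0.41, 0],
    [0.62, 0.49, 0],
    [0.72, 0.57, 0],
    [0.8, 0.63, 0],
    [0.84, 0.663, 0],
  ],
  dr=[
    [0, 0, 0.01],
    [0, 0, 0.025],
    [0, 0, 0.045],
    [0, 0, 0.065],
    [0, 0, 0.085],
    [0, 0, 0.1],
    [0, 0, 0.115],
    [0, 0, 0.125],
    [0, 0, 0.125],
    [0, 0, 0.125],
  ],
  claw=[0.4, 0.4, 0.4, 0.4, 0.4, 0.4, 0.4, 0.4, 0.4, 0.4],
)

```text
time_s: 32.85
tcp_pos: [0.4326, -0.1542, 0.1271]
eef_rot: [179.8, -0.0, -97.3]
contact_force: [-0.4, 0.8, -2.2]
gripper_width: 0.0561
gripper_force: 20.0
```

```bash
python3 - <<'E'
from h import *
go(.4345,-.153,.0115,-97)
c,W,s=wristW(); cv2.imwrite('pics/w7.png',c['pixels'][:,:,::-1])
E
```

```text
travel [-0.003 -0.004  0.231] dr [ 0.0004 -0.0001 -0.0007] at [ 0.4326 -0.1542  0.1271] [179.8  -0.  -97.3] j [  5.   6. -34.  -0. -51. -12.] t 32.85
```

View pics/w7.png

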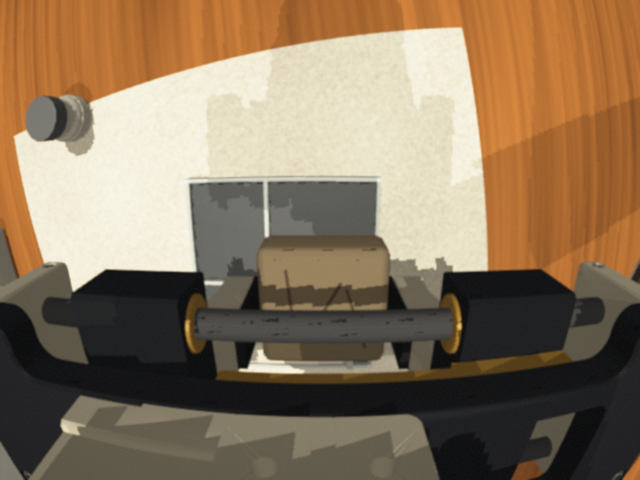

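Call:
jog_arm(
  travel=[
    [-0.003, -0.003, 0.06],
    [-0.003, -0.004, 0.12],
    [-0.003, -0.004, 0.17],
    [-0.003, -0.004, 0.2],
    [-0.003, -0.004, 0.215],
    [-0.003, -0.004, 0.222],
    [-0.003, -0.004, 0.226],
    [-0.003, -0.004, 0.229],
    [-0.003, -0.004, 0.231],
    [-0.003, -0.004, 0.232],
  ],
  dr=[
    [0, 0, 0],
    [0, 0, 0],
    [0, 0, 0],
    [0, 0, 0],
    [0, 0, 0],
    [0, 0, 0],
    [0, 0, 0],
    [0, 0, 0],
    [0, 0, 0],
    [0, 0, 0],
  ],
  claw=[0.4, 0.4, 0.4, 0.4, 0.4, 0.4, 0.4, 0.4, 0.4, 0.4],
)

```text
time_s: 34.15
tcp_pos: [0.4363, -0.1504, 0.0128]
eef_rot: [-180.0, 0.0, -97.1]
contact_force: [-0.8, -0.0, -1.9]
gripper_width: 0.0556
gripper_force: 20.0
```

Call:
jog_arm(
  travel=[
    [0, 0, 0.001],
    [0, 0, 0.001],
    [0, 0, 0.001],
    [0, 0, 0.001],
    [0, 0, 0.001],
    [0, 0, 0.001],
    [0, 0, 0.001],
    [0, 0, 0.001],
    [0, 0, 0.001],
    [0, 0, 0.001],
  ],
  dr=[
    [0, 0, 0],
    [0, 0, 0],
    [0, 0, 0],
    [0, 0, 0],
    [0, 0, 0],
    [0, 0, 0],
    [0, 0, 0],
    [0, 0, 0],
    [0, 0, 0],
    [0, 0, 0],
  ],
  claw=[0.4, 0.4, 0.4, 0.4, 0.4, 0.4, 0.4, 0.4, 0.4, 0.4],
)

```text
time_s: 35.4
tcp_pos: [0.4362, -0.1504, 0.0121]
eef_rot: [180.0, -0.0, -97.1]
contact_force: [-0.7, 0.7, -1.0]
gripper_width: 0.0562
gripper_force: 20.0
```

Call:
jog_arm(
  travel=[
    [0, 0, 0],
    [0, 0, 0.001],
    [0, 0, 0.001],
    [0, 0, 0.001],
    [0, 0, 0.001],
    [0, 0, 0.001],
    [0, 0, 0.001],
    [0, 0, 0.0015],
    [0, 0, 0.0015],
    [0, 0, 0.0015],
  ],
  dr=[
    [0, 0, 0],
    [0, 0, 0],
    [0, 0, 0],
    [0, 0, 0],
    [0, 0, 0],
    [0, 0, 0],
    [0, 0, 0],
    [0, 0, 0],
    [0, 0, 0],
    [0, 0, 0],
  ],
  claw=[0.4, 0.4, 0.4, 0.4, 0.4, 0.4, 0.4, 0.4, 0.4, 0.4],
)

```text
time_s: 36.65
tcp_pos: [0.4362, -0.1504, 0.0117]
eef_rot: [-180.0, -0.0, -97.1]
contact_force: [-3.3, 1.3, 9.0]
gripper_width: 0.0561
gripper_force: 20.0
```

Call:
jog_arm(
  travel=[
    [0, 0, 0],
    [0, 0, 0],
    [0, 0, 0],
    [0, 0, -0.02],
    [0, 0, -0.06],
    [0, 0, -0.12],
    [0, 0, -0.2],
    [0, 0, -0.3],
    [0, 0, -0.38],
    [0, 0, -0.4],
  ],
  dr=[
    [0, 0, 0],
    [0, 0, 0],
    [0, 0, 0],
    [0, 0, 0],
    [0, 0, 0],
    [0, 0, 0],
    [0, 0, 0],
    [0, 0, 0],
    [0, 0, 0],
    [0, 0, 0],
  ],
  claw=[0.75, 0.75, 0.75, 0.75, 0.75, 0.75, 0.75, 0.75, 0.75, 0.75],
)

```text
time_s: 37.9
tcp_pos: [0.4374, -0.1505, 0.2149]
eef_rot: [-179.7, 0.0, -97.1]
contact_force: [0.4, -0.0, -0.6]
gripper_width: 0.0658
gripper_force: 0.0
```

Call:
jog_arm(
  travel=[
    [0.03, -0.05, 0],
    [0.06, -0.1, 0],
    [0.09, -0.16, 0],
    [0.12, -0.22, 0],
    [0.15, -0.28, 0],
    [0.18, -0.34, 0],
    [0.212, -0.397, 0],
    [0.212, -0.397, 0],
    [0.212, -0.397, 0],
    [0.212, -0.397, 0],
  ],
  dr=[
    [0, 0, -0.028],
    [0, 0, -0.056],
    [0, 0, -0.084],
    [0, 0, -0.112],
    [0, 0, -0.14],
    [0, 0, -0.168],
    [0, 0, -0.196],
    [0, 0, -0.224],
    [0, 0, -0.25],
    [0, 0, -0.25],
  ],
  claw=[0.9, 0.9, 0.9, 0.9, 0.9, 0.9, 0.9, 0.9, 0.9, 0.9],
)

```text
time_s: 39.15
tcp_pos: [0.6196, -0.2801, 0.2106]
eef_rot: [-180.0, 0.1, -7.2]
contact_force: [-0.6, -0.6, 0.6]
gripper_width: 0.0789
gripper_force: 0.0
```

```bash
python3 - <<'E'
from h import *
c,W,s=wristW(); cv2.imwrite('pics/w8.png',c['pixels'][:,:,::-1])
q,n=rect(W,(.638,-.281),.04,.043,.07); print(q,n)
print(rect(W,(.638,-.281),.04,.01,.07))
go(q[0]/1e3,q[1]/1e3,.012,-7)
c=cap('top'); W=world(c); print('tablet',rect(W,(.436,-.15),.05,.018,.04))
E
```

```text
[ 637.2 -282.6   36.3   35.6   24.4] 1348
(array([ 638.7, -283.3,   38.3,   37.9,   28.2]), np.int64(1590))
travel [0.036 0.001 0.398] dr [-0.      0.0002 -0.0009] at [ 0.6197 -0.28    0.2108] [-1.8e+02  1.0e-01 -7.3e+00] j [ -8.  22.   0.  -0. -69.  91.] t 39.2
tablet (array([ 438. , -141.4,   56.3,   41.6,   -5.3]), np.int64(344))
```

View pics/w8.png

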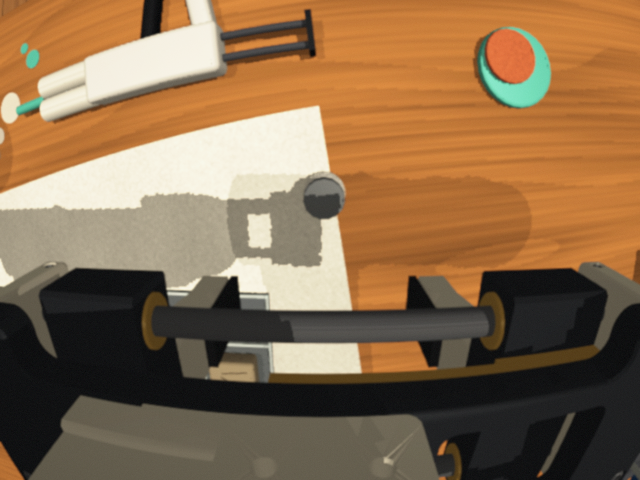

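Call:
jog_arm(
  travel=[
    [0.02, 0.001, 0.1],
    [0.036, 0.001, 0.2],
    [0.036, 0.001, 0.3],
    [0.036, 0.001, 0.36],
    [0.036, 0.001, 0.39],
    [0.036, 0.001, 0.398],
    [0.036, 0.001, 0.398],
    [0.036, 0.001, 0.398],
    [0.036, 0.001, 0.398],
    [0.036, 0.001, 0.398],
  ],
  dr=[
    [0, 0, 0],
    [0, 0, 0],
    [0, 0, 0],
    [0, 0, 0],
    [0, 0, 0],
    [0, 0, 0],
    [0, 0, 0],
    [0, 0, 0],
    [0, 0, 0],
    [0, 0, 0],
  ],
  claw=[0.9, 0.9, 0.9, 0.9, 0.9, 0.9, 0.9, 0.3, 0.3, 0.3],
  newtons=20,
)

```text
time_s: 40.5
tcp_pos: [0.6381, -0.2829, 0.0129]
eef_rot: [180.0, -0.0, -7.1]
contact_force: [-0.6, 0.7, -0.2]
gripper_width: 0.0544
gripper_force: 0.0
```

Call:
jog_arm(
  travel=[
    [0, 0, 0],
    [0, 0, 0],
    [0, 0, 0],
    [0, 0, 0],
    [0, 0, -0.05],
    [0, 0, -0.12],
    [0, 0, -0.2],
    [0, 0, -0.24],
    [0, 0, -0.24],
    [0, 0, -0.24],
  ],
  dr=[
    [0, 0, 0],
    [0, 0, 0],
    [0, 0, 0],
    [0, 0, 0],
    [0, 0, 0],
    [0, 0, 0],
    [0, 0, 0],
    [0, 0, 0],
    [0, 0, 0],
    [0, 0, 0],
  ],
  claw=[0.3, 0.3, 0.3, 0.3, 0.3, 0.3, 0.3, 0.3, 0.3, 0.3],
)

```text
time_s: 41.75
tcp_pos: [0.6371, -0.2826, 0.131]
eef_rot: [-180.0, 0.1, -7.1]
contact_force: [0.1, 0.1, -1.8]
gripper_width: 0.0388
gripper_force: 20.0
```

Call:
jog_arm(
  travel=[
    [-0.04, -0.03, 0],
    [-0.09, -0.06, 0],
    [-0.14, -0.1, 0],
    [-0.19, -0.14, 0],
    [-0.24, -0.17, 0],
    [-0.27, -0.195, 0],
    [-0.283, -0.204, 0],
    [-0.283, -0.204, 0],
    [-0.283, -0.204, 0],
    [-0.283, -0.204, 0],
  ],
  dr=[
    [0, 0, 0],
    [0, 0, 0],
    [0, 0, 0],
    [0, 0, 0],
    [0, 0, 0],
    [0, 0, 0],
    [0, 0, 0],
    [0, 0, 0],
    [0, 0, 0],
    [0, 0, 0],
  ],
  claw=[0.3, 0.3, 0.3, 0.3, 0.3, 0.3, 0.3, 0.3, 0.3, 0.3],
)

```text
time_s: 43.0
tcp_pos: [0.5104, -0.1645, 0.1321]
eef_rot: [180.0, 0.0, -7.1]
contact_force: [-0.2, -0.0, -1.3]
gripper_width: 0.0387
gripper_force: 20.0
```

```bash
python3 - <<'E'
from h import *
go(.510,-.164,.015,-7)
c,W,s=wristW(); cv2.imwrite('pics/w9.png',c['pixels'][:,:,::-1])
E
```

```text
travel [-0.001 -0.001  0.234] dr [ 0.      0.     -0.0004] at [ 0.5104 -0.1645  0.1321] [180.    0.   -7.1] j [  3.  12. -24.   0. -53.  80.] t 43.0
```

View pics/w9.png

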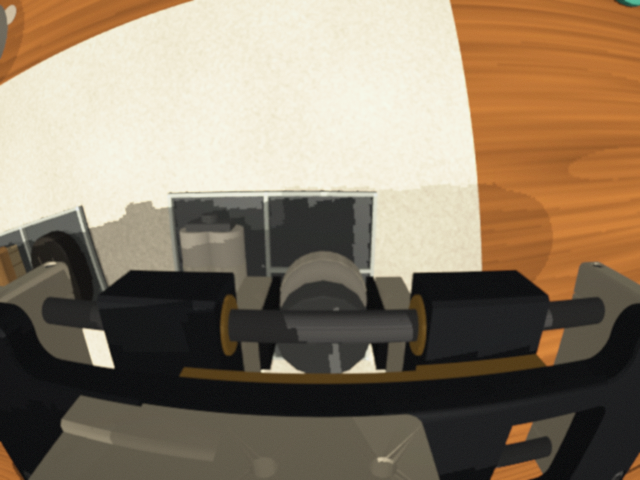

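Call:
jog_arm(
  travel=[
    [0, 0, 0.06],
    [0, 0, 0.12],
    [0, 0, 0.17],
    [0, 0, 0.2],
    [0, 0, 0.215],
    [0, 0, 0.222],
    [0, 0, 0.228],
    [0, 0, 0.232],
    [0, 0, 0.235],
    [0, 0, 0.235],
  ],
  dr=[
    [0, 0, 0],
    [0, 0, 0],
    [0, 0, 0],
    [0, 0, 0],
    [0, 0, 0],
    [0, 0, 0],
    [0, 0, 0],
    [0, 0, 0],
    [0, 0, 0],
    [0, 0, 0],
  ],
  claw=[0.3, 0.3, 0.3, 0.3, 0.3, 0.3, 0.3, 0.3, 0.3, 0.3],
)

```text
time_s: 44.3
tcp_pos: [0.5103, -0.1641, 0.0153]
eef_rot: [-180.0, -0.0, -7.1]
contact_force: [-1.2, 0.1, 3.4]
gripper_width: 0.0387
gripper_force: 20.0
```

Call:
jog_arm(
  travel=[
    [0, 0, 0],
    [0, 0, 0],
    [0, 0, 0],
    [0, 0, -0.02],
    [0, 0, -0.06],
    [0, 0, -0.12],
    [0, 0, -0.2],
    [0, 0, -0.3],
    [0, 0, -0.38],
    [0, 0, -0.4],
  ],
  dr=[
    [0, 0, 0],
    [0, 0, 0],
    [0, 0, 0],
    [0, 0, 0],
    [0, 0, 0],
    [0, 0, 0],
    [0, 0, 0],
    [0, 0, 0],
    [0, 0, 0],
    [0, 0, 0],
  ],
  claw=[0.57, 0.57, 0.57, 0.57, 0.57, 0.57, 0.57, 0.57, 0.57, 0.57],
)

```text
time_s: 45.55
tcp_pos: [0.5113, -0.1643, 0.2186]
eef_rot: [-180.0, -0.3, -7.1]
contact_force: [0.8, 0.2, -1.0]
gripper_width: 0.0498
gripper_force: 0.0
```

Call:
jog_arm(
  travel=[
    [0, 0.08, 0],
    [0, 0.2, 0],
    [0, 0.3, 0],
    [0, 0.4, 0],
    [0, 0.5, 0],
    [0, 0.6, 0],
    [0, 0.6, 0],
    [0, 0.6, 0],
    [0, 0.6, 0],
    [0, 0.6, 0],
  ],
  dr=[
    [0, 0, 0],
    [0, 0, 0],
    [0, 0, 0],
    [0, 0, 0],
    [0, 0, 0],
    [0, 0, 0],
    [0, 0, 0],
    [0, 0, 0],
    [0, 0, 0],
    [0, 0, 0],
  ],
  claw=[0.57, 0.57, 0.57, 0.57, 0.57, 0.57, 0.57, 0.57, 0.57, 0.57],
)

```text
time_s: 46.8
tcp_pos: [0.4733, -0.461, 0.2152]
eef_rot: [180.0, -0.0, -7.0]
contact_force: [-0.5, 0.1, 0.5]
gripper_width: 0.05
gripper_force: 0.0
```

```bash
python3 - <<'E'
from h import *
c=cap('top'); W=world(c)
for o,p,ra,z in [('stone',(.5,.09),.05,.018),('brush',(.494,.172),.05,.027),('cart',(.4773,-.072),.073,.017),('tablet',(.436,-.15),.042,.018),('jar',(.51,-.164),.03,.045)]:
    q,n=rect(W,p,ra,z,.07); m=(np.hypot(W[...,0]-p[0],W[...,1]-p[1])<.012); print(o,q,n,np.round(np.median(W[m][:,2]),4))
cv2.imwrite('pics/top3c.png',cv2.resize(c['pixels'][190:340,260:460,::-1],(800,600)))
E
```

```text
stone [500.4  90.6  81.1  55.    0.9] 576 0.0279
brush [495.1 172.8  88.   35.8   5.1] 466 0.037
cart [475.4 -94.2 117.4  99.   -7.1] 955 0.03
tablet [ 437.2 -149.    57.3   55.7   83.2] 472 0.0287
jar [ 510.3 -162.    34.9   34.3  -89.3] 162 0.0528
```

View pics/top3c.png

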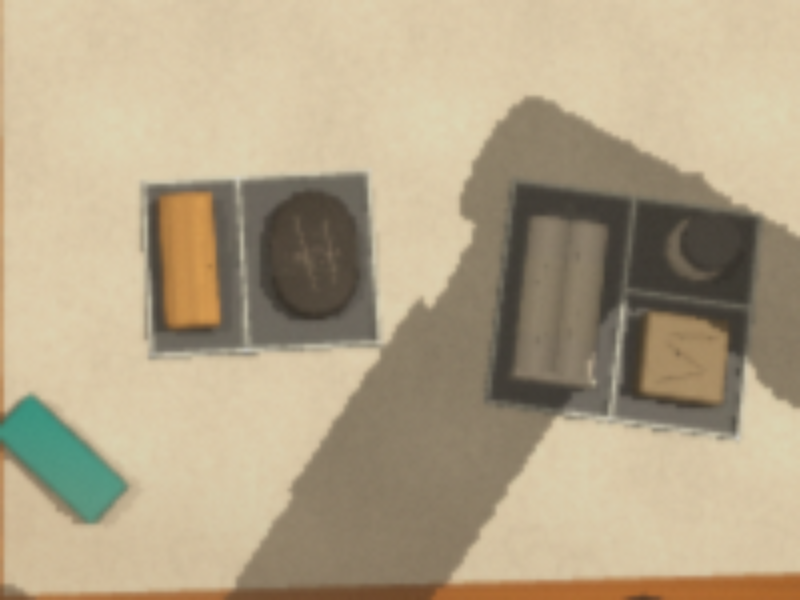

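The picture shows all five items inside their bays: brush at (190,260), stone at (312,255), cartridge at (560,298), jar at (705,247) and tablet at (685,357). The measured top heights are all within about 1 mm of lying on the bay floor.

```bash
python3 -c "
from plant import r
print(r.close_job())"
```

```text
the job is handed in; nothing more can be done
None
```

Both kits are made up and the job was handed in at about 47 s: all five items lie flat in their bays, the stone and tablet were set down under light contact force, and the arm kept clear of the gun, tub and paintbrush.

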